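Put returned pipe fittings back in their stock bins

TASK

A customer has brought back four pipe fittings, three of them stacked on the counter and one standing beside the stack. Take the stack apart without toppling any fitting and stand each of the four upright on the floor of the bin that holds its own kind, in the clear space in front of the stock. Leave the cement tin and the spool of tape where they are.

Things in the scene. Friction and masses are not known exactly. Their poses are not given: they have to be found in the camera images.
- white_cap_mid (a point): White plastic pipe cap, ribbed, closed flat top, diameter 58, height 50, 70 g. Loose; origin at its centre, half-way up, on its axis; z up along the axis. It stands on the counter, or on top of another fitting, at the start.
- brown_reducer_mid (a point): Dark brown plastic reducing socket with a 30 hole in its top, diameter 58, height 50, 90 g. Loose; origin at its centre, half-way up, on its axis; z up along the axis. It stands on the counter, or on top of another fitting, at the start.
- orange_socket_mid (a point): Orange plastic straight pipe socket with an open bore, diameter 46, height 46, 45 g. Loose; origin at its centre, half-way up, on its axis; z up along the axis. It stands on the counter, or on top of another fitting, at the start.
- green_socket_mid (a point): Green plastic straight pipe socket with an open bore, diameter 36, height 42, 30 g. Loose; origin at its centre, half-way up, on its axis; z up along the axis. It stands on the counter, or on top of another fitting, at the start.
- bin_white_spot (a point): Bin of white caps (2 in it): fixed teal bin 195 long (x) x 124 wide (y) x 66 high, walls 3, floor 4, on a 6 high tray; front lip 30 high towards the robot, sides sloping up to full height over the front 72. Stock fills the rear 70, up to 55 above the floor; the front 120 is clear. Point: on the inner floor (10 above the counter), middle of the clear space, 63 behind the front face; x to the rear, z up.
- bin_brown_spot (a point): Bin of brown sockets (2 in it): fixed teal bin 195 long (x) x 124 wide (y) x 66 high, walls 3, floor 4, on a 6 high tray; front lip 30 high towards the robot, sides sloping up to full height over the front 72. Stock fills the rear 70, up to 55 above the floor; the front 120 is clear. Point: on the inner floor (10 above the counter), middle of the clear space, 63 behind the front face; x to the rear, z up.
- bin_orange_spot (a point): Bin of orange sockets (2 in it): fixed teal bin 195 long (x) x 124 wide (y) x 66 high, walls 3, floor 4, on a 6 high tray; front lip 30 high towards the robot, sides sloping up to full height over the front 72. Stock fills the rear 70, up to 55 above the floor; the front 120 is clear. Point: on the inner floor (10 above the counter), middle of the clear space, 63 behind the front face; x to the rear, z up.
- bin_green_spot (a point): Bin of green sockets (5 in it): fixed teal bin 195 long (x) x 124 wide (y) x 66 high, walls 3, floor 4, on a 6 high tray; front lip 30 high towards the robot, sides sloping up to full height over the front 72. Stock fills the rear 70, up to 55 above the floor; the front 120 is clear. Point: on the inner floor (10 above the counter), middle of the clear space, 63 behind the front face; x to the rear, z up.
- cement_tin: Bystander: yellow tin of pipe cement with a dark band and a black screw cap, diameter 60, height 85, loose; origin at the centre of its underside.
- tape_spool: Bystander: small red and white spool of sealing tape lying flat, diameter 52, height 16, loose; origin at the centre of its underside.
Mind the look-alikes: they are no part of the job. Leave any pink look-alike of the part that bears brown_reducer_mid alone.

How it is judged:
At the end, for the whole second after the job is handed in: Each of the four fittings stands upright (within 0.15 rad, right way up) and at rest on the floor of the bin of its own kind, wholly in the clear space in front of the stock (axis within 46 mm of the given point along and across the bin, height within 7 mm of standing on the floor) (x of white_cap_mid in the frame of bin_white_spot between -0.046 and 0.046 m and y of white_cap_mid in the frame of bin_white_spot between -0.046 and 0.046 m and z of white_cap_mid in the frame of bin_white_spot between 0.018 and 0.032 m and angle between each of white_cap_mid, brown_reducer_mid, orange_socket_mid, green_socket_mid's own z axis and vertical below 0.15 rad and linear speed of each of white_cap, brown_reducer, orange_socket, green_socket below 0.02 m/s and x of brown_reducer_mid in the frame of bin_brown_spot between -0.046 and 0.046 m and y of brown_reducer_mid in the frame of bin_brown_spot between -0.046 and 0.046 m and z of brown_reducer_mid in the frame of bin_brown_spot between 0.018 and 0.032 m and x of orange_socket_mid in the frame of bin_orange_spot between -0.046 and 0.046 m and y of orange_socket_mid in the frame of bin_orange_spot between -0.046 and 0.046 m and z of orange_socket_mid in the frame of bin_orange_spot between 0.016 and 0.03 m and x of green_socket_mid in the frame of bin_green_spot between -0.046 and 0.046 m and y of green_socket_mid in the frame of bin_green_spot between -0.046 and 0.046 m and z of green_socket_mid in the frame of bin_green_spot between 0.014 and 0.028 m); the robot touches nothing.
It fails at once if a fitting is toppled (angle between any of white_cap_mid, brown_reducer_mid, orange_socket_mid, green_socket_mid's own z axis and vertical above 0.7 rad).
It fails at once if the cement tin is shifted by more than 15 mm (distance of cement_tin from where it was at the start of the episode above 0.015 m).
It fails at once if the tape spool is shifted by more than 15 mm (distance of tape_spool from where it was at the start of the episode above 0.015 m).
It also fails if it takes over 109 s, if anything falls off the work surface, if the arm or the gripper's body presses on something with over 40 N, if the wrist force passes 120 N, or if a joint passes its speed limit or range.

ROBOT

A 6-joint arm with a two-finger parallel gripper is mounted at the origin on the work surface. World frame = base frame: x ahead of the robot, y to its left, z up, the work surface at z = 0. Lengths are in m, angles in rad, forces in N, time in s.
With the tool pointing down it reaches from about 0.35 to 0.975 m from the base axis. Payload 4.9 kg.
Tool frame: the origin (TCP) lies midway between the tips of the shut fingers; the grasp point (between the pads) lies 19 mm behind it; z points along the fingers, y is the line along which they close (so a half turn about z gives the same grasp; the last joint's range is limited). The gripper opens to 85 mm and grips with 20 to 120 N. Pads are 22 mm wide; open, the fingers measure 114 mm over their backs; the gripper's body (76 mm by 85 mm) begins 54 mm behind the grasp point. The pads swing forward as they close: fully open they stand 13 mm farther back than shut.
Start: joints at [1.004, 0.053, 1.613, -0, 1.476, -0.119], TCP at [0.271, 0.563, 0.231] pointing down, gripper open.
Joint ranges: [-3.01, 3.01], [-1.01, 2.22], [0.06, 2.58], [-1.02, 4.17], [0.09, 2.62], [-3.14, 3.14]. Speed limits (rad/s): [2.57, 2.57, 3.14, 3.14, 3.14, 3.14].

INTERFACE

Orientations are given as a rotation vector (axis times angle).
In Python, from station import ctrl, optics, job gives the robot as it stands.
- The arm moves only by the shell command python3 -m jog 'ROWS' [OPENING] [FORCE]. ROWS is JSON, a list of rows, each a list of 2 entries, a list of its own where there are three numbers: the shift along the tool's x, y, z in m, then the turn, a rotation vector about the tool's x, y, z in rad. A call has 1 to 5 rows; each row is the pose to reach, as a shift and turn from the pose commanded when the call began, along the tool's axes at that moment; what a row does not reach only later rows make up. A row lasts 1/10 s, in which the tool goes at most 50 mm and 8.59 degrees, less where a joint would pass 70% of its speed; a pose out of reach is approached as far as the arm can. A call with a gripper value outside its range is refused whole. OPENING is the opening, from 0 (shut) to 1 (fully open), set as the call begins (- or left out, the last holds). The fingers move at their own pace and stop on an object; FORCE is the grip in N (left out, the last holds). Time passes only in rows, so rows that repeat a pose let the fingers close. It gives the time, the measured TCP pose, the force, the opening and the grip force at its end, in the units of the state.
- ctrl.get_obs(): the state, without advancing time (a new reading comes with each control period).
- optics.get_image(name): name is "side" or "top" or "wrist"; returns a dict with "image" (384x512x3 uint8, blue, green, red), "fx", "fy", "cx", "cy" (pixels), "rvec" (rotation vector, rad) and "tvec" (3), from world to camera coordinates, as OpenCV has them; the wrist camera has in their place "mount" (4x4, takes a point from camera to tool coordinates, whose origin is the TCP and whose axes are the flange's). Camera axes: x right, y down, z forward; pixel columns grow to the right and rows downward; lengths in m; the calibration is good to about 2 mm. A picture is of the moment at which its call begins: read the wrist's pose just before it. There is no depth.
- job.finish_job(): hands the job in; it is judged then, once.
The state is a dict: "t": time; "q": joint angles; "dq": joint speeds; "effort": joint torques, N m; "tool_pos": TCP position; "tool_rot": TCP orientation; "contact_force": force on the tool from outside, world axes, zero at the start; "wrist_torque": the same for the moment, N m; "opening": finger opening in m; "grip_force": force on a finger pad.
Only numpy, scipy, OpenCV 4.12 (cv2) and the standard library are available. Lean on these libraries where they do the work, as an engineer would, in place of code of your own. Each camera call takes 0.05 s, during which the arm holds its last target. There are 200 camera calls.

## Working session

There is one attempt and no reset: what is moved stays moved. The work goes in short steps, Python scripts to look and compute and a shell command to move; the robot and the scene stay as the last step left them, time stands still between calls to the robot, and variables do not carry over. Pictures are saved under pics/ and viewed, at most 14 in all, crops included, and the job is handed in when it is done.

```bash
ls; mkdir -p pics; cat > h.py <<'E'
import sys,cv2,numpy as np
from station import ctrl,optics,job
def grab(n,f=None):
    o=ctrl.get_obs(); d=optics.get_image(n); d['obs']=o
    if f: cv2.imwrite('pics/'+f+'.png',d['image'])
    return d
def cam(d):
    """returns R (cam->world), C"""
    if 'mount' in d:
        o=d['obs'];T=np.eye(4);T[:3,:3]=cv2.Rodrigues(np.array(o['tool_rot'],float))[0];T[:3,3]=o['tool_pos']
        M=T@np.array(d['mount']);return M[:3,:3],M[:3,3]
    R=cv2.Rodrigues(np.array(d['rvec'],float))[0];return R.T,-R.T@np.array(d['tvec'],float).ravel()
def onplane(d,u,v,z):
    R,C=cam(d);r=R@np.array([(u-d['cx'])/d['fx'],(v-d['cy'])/d['fy'],1]);return C+r*(z-C[2])/r[2]
def proj(d,p):
    R,C=cam(d);q=R.T@(np.array(p)-C);return q[0]/q[2]*d['fx']+d['cx'],q[1]/q[2]*d['fy']+d['cy']
E
python3 - <<'E'
from h import *
np.set_printoptions(precision=3,suppress=True)
for n in('side','top','wrist'):
    d=grab(n,n+'0'); R,C=cam(d); print(n,C,R[:,2],d['fx'])
print(ctrl.get_obs())
E
```

```text
pics
side [ 0.224 -0.55   0.774] [ 0.298  0.641 -0.707] 391.05685516344363
top [0.334 0.055 1.008] [ 0.164  0.012 -0.986] 406.02218532860553
wrist [0.198 0.598 0.374] [ 0.278 -0.135 -0.951] 297.74674657519967
{'t': 0.15, 'q': array([ 1.004,  0.053,  1.614,  0.   ,  1.476, -0.119]), 'dq': array([ 0.001, -0.002, -0.007, -0.001, -0.   ,  0.001]), 'effort': array([  0.   , -39.424, -37.072,  -0.   ,   0.005,  -0.   ]), 'tool_pos': array([0.27 , 0.563, 0.23 ]), 'tool_rot': array([-0.697, -3.063,  0.002]), 'contact_force': array([ 0.584, -0.011,  0.339]), 'wrist_torque': array([ 0.009, -0.047, -0.008]), 'grip_force': 0.0, 'opening': 0.0850551409823597}
```

View pics/side0.png

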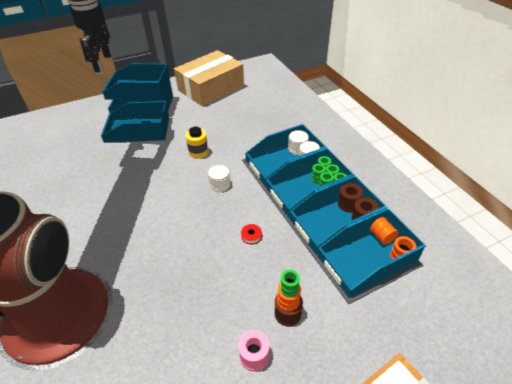

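View pics/top0.png

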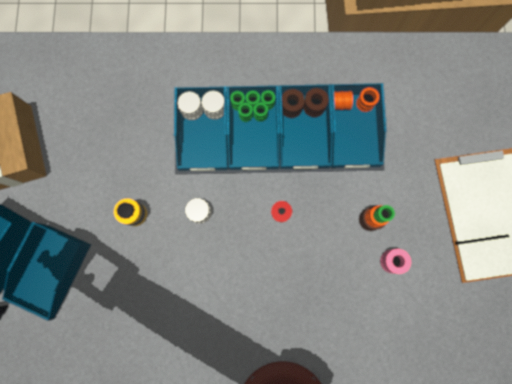

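The side view shows the stack, with green on orange on brown, at about (289,297). The white cap is at (219,179), the tape at (251,233), the tin at (197,143) and the pink look-alike at (254,350). The top view shows the bins from left to right as white, green, brown and orange, with their rear rim at row ~85 and front at row ~170. I'll measure these next.

```bash
cat >> h.py <<'E'
def blobs(im,lo,hi,amin=30):
    m=cv2.inRange(cv2.cvtColor(im,cv2.COLOR_BGR2HSV),np.array(lo),np.array(hi))
    out=[]
    for c in cv2.findContours(m,cv2.RETR_EXTERNAL,cv2.CHAIN_APPROX_NONE)[0]:
        if cv2.contourArea(c)>amin:
            (x,y),r=cv2.minEnclosingCircle(c);out.append((x,y,r,cv2.boundingRect(c),c))
    return out
COL=dict(green=((50,120,60),(75,255,255)),orange=((3,150,120),(14,255,255)),brown=((0,60,15),(14,220,110)),white=((0,0,170),(180,50,255)),teal=((92,120,40),(105,255,200)))
E
python3 - <<'E'
from h import *
np.set_printoptions(precision=3,suppress=True)
for n in('top','side'):
    d=grab(n)
    for c in COL:
        for b in blobs(d['image'],*COL[c]):
            z=dict(green=.138,orange=.096,brown=.05,white=.05,teal=.07)[c]
            print(n,c,np.round(b[:3],1),b[3],onplane(d,b[0],b[1],z)[:2])
d=grab('top')
cv2.imwrite('pics/topbin.png',cv2.resize(d['image'][70:190,165:405],None,fx=3,fy=3,interpolation=cv2.INTER_CUBIC))
for p,z in [((175,87),.072),((383,83),.072),((176,171),.03),((384,167),.03)]: print(p,onplane(d,*p,z))
E
```

```text
top green [384.  214.    9.5] (375, 206, 19, 16) [ 0.438 -0.212]
top green [252.1  99.5  22.6] (230, 90, 45, 31) [0.696 0.074]
top orange [375.8 216.7  11.2] (365, 206, 21, 22) [ 0.437 -0.206]
top orange [450.9 200.4  42.7] (436, 158, 21, 86) [ 0.475 -0.376]
top orange [343.5  99.5  11.3] (335, 91, 18, 18) [ 0.715 -0.141]
top orange [367.3  98.8  12.4] (357, 87, 23, 24) [ 0.717 -0.197]
top brown [282.5 382.5  37.5] (245, 361, 76, 23) [0.071 0.003]
top brown [371.1 217.8  11.9] (360, 206, 16, 24) [ 0.439 -0.208]
top brown [368.5  97.5   5.1] (364, 93, 10, 9) [ 0.739 -0.213]
top brown [304.7 102.4  23.3] (283, 88, 45, 28) [ 0.726 -0.055]
top white [196.2 209.5  12.6] (184, 197, 25, 26) [0.456 0.206]
top white [484.  214.7  66.5] (440, 151, 72, 129) [ 0.448 -0.473]
top white [200.5 101.   22.9] (178, 91, 46, 22) [0.729 0.204]
top white [508.5  25.5   6. ] (505, 20, 7, 12) [ 0.934 -0.576]
top white [163.5  15.5 164.2] (0, 0, 328, 32) [0.962 0.307]
top teal [ 27.9 260.3  62. ] (0, 205, 89, 115) [0.334 0.586]
top teal [279.3 124.9 110.6] (174, 84, 212, 86) [0.66  0.009]
side green [289.5 2
[... 942 characters left out ...]
 [2.103 0.691]
side white [145.5 150.5  13.7] (133, 144, 26, 14) [0.302 0.384]
side white [ 67.5 177.2  89.1] (0, 95, 130, 172) [0.084 0.369]
side white [255.5 306.5 266.7] (0, 54, 512, 330) [ 0.377 -0.198]
side white [13.  10.5  7.2] (6, 7, 15, 6) [-0.009  1.731]
side white [422.5 104.5 136.9] (327, 0, 185, 210) [1.175 0.204]
side teal [331.5 207.5 101.4] (246, 124, 179, 173) [ 0.647 -0.057]
side teal [135.  102.   49.8] (102, 63, 70, 79) [0.331 0.619]
side teal [121.5   1.   22.5] (99, 0, 46, 8) [0.483 1.544]
side teal [34.4 13.  36.5] (0, 0, 71, 26) [0.087 1.586]
(175, 87) [0.756 0.265 0.072]
(383, 83) [ 0.767 -0.244  0.072]
(176, 171) [0.554 0.263 0.03 ]
(384, 167) [ 0.567 -0.25   0.03 ]
```

View pics/topbin.png

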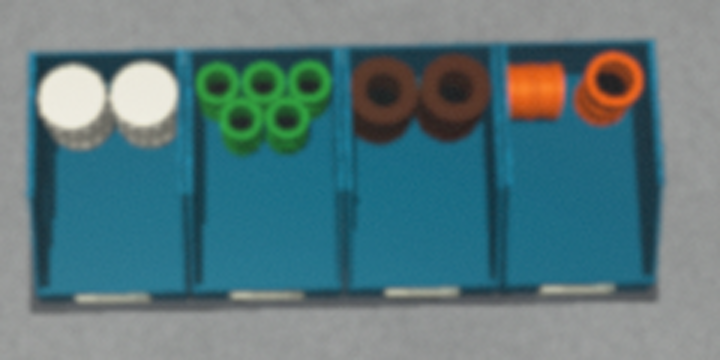

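```bash
python3 -m jog '[[[-0.034,-0.026,-0.02],[0,0,-0.09]],[[-0.069,-0.051,-0.02],[0,0,-0.18]],[[-0.103,-0.077,-0.02],[0,0,-0.27]],[[-0.138,-0.102,-0.02],[0,0,-0.36]],[[-0.172,-0.128,-0.02],[0,0,-0.449]]]' 1
python3 -m jog '[[[-0.017,-0.033,0.01],[0,0,0]],[[-0.034,-0.067,0.02],[0,0,0]],[[-0.052,-0.1,0.03],[0,0,0]],[[-0.069,-0.134,0.04],[0,0,0]],[[-0.086,-0.167,0.05],[0,0,0]]]'
python3 -m jog '[[[0,0,0],[0,0,0]],[[0,0,0],[0,0,0]]]'
python3 - <<'E'
from h import *
np.set_printoptions(precision=3,suppress=True)
d=grab('wrist','w1'); R,C=cam(d);print(d['obs']['tool_pos'],d['obs']['tool_rot'],C,R[:,2])
for b in blobs(d['image'],*COL['white'],200): print(np.round(b[:3],1),b[3],onplane(d,b[0],b[1],.05))
print(proj(d,(.456,.206,.05)))
E
```

```text
t: 0.8
tool_pos: [0.3707, 0.372, 0.2514]
tool_rot: [-0.008, 3.141, 0.0]
contact_force: [1.5, 0.8, -0.3]
opening: 0.0854
grip_force: 0.0
t: 1.3
tool_pos: [0.4569, 0.2051, 0.2011]
tool_rot: [-0.002, 3.141, 0.0]
contact_force: [-0.1, 0.3, -0.2]
opening: 0.0857
grip_force: 0.0
t: 1.5
tool_pos: [0.4564, 0.2061, 0.2011]
tool_rot: [-0.001, -3.141, -0.0]
contact_force: [0.7, -0.4, 0.5]
opening: 0.0853
grip_force: 0.0
[0.456 0.206 0.201] [-0.001 -3.141 -0.   ] [0.377 0.207 0.345] [ 0.308  0.    -0.951]
[261.  169.   25.6] (247, 146, 36, 46) [0.451 0.212 0.05 ]
(np.float64(254.61915983413164), np.float64(173.7774979240026))
```

View pics/w1.png

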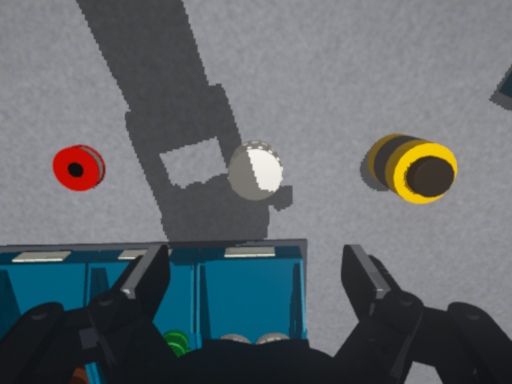

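The wrist view shows the cap's top face centred at about (256,172). My estimate of (0.456, 0.206) projects to (255,174), so they agree. The front left corner of the white bin is near (305,240), the tin is at (413,165), and the tape is at (78,167). Next I'll check the bin corner, then descend and grip.

```bash
python3 - <<'E'
from h import *
np.set_printoptions(precision=3,suppress=True)
d=grab('wrist')
print('cap',onplane(d,256,172.5,.05))
for z in(0.006,.036): print(z,onplane(d,305,241,z),onplane(d,304,257,z),onplane(d,197,262,z),onplane(d,88,263,z))
E
python3 -m jog '[[[0,0,0.04],[0,0,0]],[[0,0,0.08],[0,0,0]],[[0,0,0.12],[0,0,0]],[[0,0,0.155],[0,0,0]],[[0,0,0.18],[0,0,0]]]' 1
python3 -m jog '[[[0,0,0],[0,0,0]],[[0,0,0],[0,0,0]],[[0,0,0],[0,0,0]],[[0,0,0],[0,0,0]],[[0,0,0],[0,0,0]]]' 0.4 30
python3 -m jog '[[[0,0,0],[0,0,0]],[[0,0,0],[0,0,0]]]'
```

```text
cap [0.455 0.208 0.05 ]
0.006 [0.556 0.271 0.006] [0.579 0.271 0.006] [0.587 0.132 0.006] [ 0.589 -0.01   0.006]
0.036 [0.54  0.265 0.036] [0.561 0.265 0.036] [0.568 0.139 0.036] [0.57  0.009 0.036]
t: 2.1
tool_pos: [0.4548, 0.2076, 0.0192]
tool_rot: [0.006, -3.139, 0.001]
contact_force: [-0.6, 0.1, 0.3]
opening: 0.0855
grip_force: 0.0
t: 2.6
tool_pos: [0.4574, 0.207, 0.0227]
tool_rot: [-0.002, 3.139, 0.001]
contact_force: [0.5, 0.0, -1.3]
opening: 0.0569
grip_force: 32.1
t: 2.8
tool_pos: [0.4573, 0.2069, 0.0225]
tool_rot: [-0.002, 3.14, 0.001]
contact_force: [-0.3, 0.1, 4.3]
opening: 0.057
grip_force: 32.7
```

```bash
python3 -m jog '[[[0,0,-0.04],[0,0,0]],[[0,0,-0.07],[0,0,0]],[[-0.03,-0.002,-0.08],[0,0,0]],[[-0.07,-0.004,-0.08],[0,0,0]],[[-0.11,-0.006,-0.08],[0,0,0]]]'
python3 -m jog '[[[-0.035,-0.002,0],[0,0,0]],[[-0.059,-0.002,0.01],[0,0,0]],[[-0.059,-0.002,0.035],[0,0,0]],[[-0.059,-0.002,0.055],[0,0,0]],[[-0.059,-0.002,0.068],[0,0,0]]]'
python3 -m jog '[[[0,0,0],[0,0,0]],[[0,0,0.001],[0,0,0]],[[0,0,0.001],[0,0,0]]]'
python3 -m jog '[[[0,0,0],[0,0,0]],[[0,0,0],[0,0,0]],[[0,0,0],[0,0,0]]]' 0.84
python3 -m jog '[[[0,0,-0.03],[0,0,0]],[[0,0,-0.07],[0,0,0]],[[0,0,-0.12],[0,0,0]],[[0,0,-0.16],[0,0,0]],[[0,0,-0.19],[0,0,0]]]'
```

```text
t: 3.3
tool_pos: [0.5678, 0.2007, 0.102]
tool_rot: [-0.002, 3.14, 0.0]
contact_force: [-0.2, 0.1, -0.5]
opening: 0.0573
grip_force: 32.7
t: 3.8
tool_pos: [0.6242, 0.1983, 0.0313]
tool_rot: [0.001, -3.138, 0.002]
contact_force: [-12.7, -6.8, 34.9]
opening: 0.057
grip_force: 37.2
t: 4.1
tool_pos: [0.6254, 0.1988, 0.0324]
tool_rot: [-0.002, 3.141, 0.0]
contact_force: [-0.3, 0.1, -0.4]
opening: 0.0572
grip_force: 34.4
t: 4.4
tool_pos: [0.6256, 0.1989, 0.0327]
tool_rot: [-0.002, 3.141, 0.0]
contact_force: [0.4, 0.3, -0.6]
opening: 0.072
grip_force: 0.0
t: 4.9
tool_pos: [0.6264, 0.1991, 0.2266]
tool_rot: [-0.002, 3.137, 0.001]
contact_force: [0.8, 0.3, -0.3]
opening: 0.0716
grip_force: 0.0
```

```bash
python3 -m jog '[[[0.019,-0.041,-0.0075],[0,0,0]],[[0.038,-0.082,-0.015],[0,0,0]],[[0.057,-0.123,-0.022],[0,0,0]],[[0.076,-0.164,-0.03],[0,0,0]],[[0.095,-0.205,-0.037],[0,0,0]]]' 1
python3 -m jog '[[[0.019,-0.041,-0.0075],[0,0,0]],[[0.038,-0.082,-0.015],[0,0,0]],[[0.057,-0.123,-0.022],[0,0,0]],[[0.076,-0.164,-0.03],[0,0,0]],[[0.095,-0.205,-0.037],[0,0,0]]]'
python3 -m jog '[[[0,0,0],[0,0,0]],[[0,0,0],[0,0,0]]]'
python3 - <<'E'
from h import *
np.set_printoptions(precision=3,suppress=True)
d=grab('wrist','w2');print(d['obs']['tool_pos'])
for c in('green','orange'):
  for b in blobs(d['image'],*COL[c],60): print(c,np.round(b[:3],1),b[3],onplane(d,b[0],b[1],.138 if c=='green' else .096))
for z in(.138,.096,.05): print(z,proj(d,(.437,-.21,z)))
t=grab('top','top1')
E
```

```text
t: 5.4
tool_pos: [0.5298, -0.0076, 0.26]
tool_rot: [-0.003, 3.141, -0.0]
contact_force: [0.5, -0.1, 0.4]
opening: 0.0857
grip_force: 0.0
t: 5.9
tool_pos: [0.4349, -0.2128, 0.2972]
tool_rot: [-0.002, 3.14, -0.001]
contact_force: [1.8, -0.5, -0.0]
opening: 0.0854
grip_force: 0.0
t: 6.1
tool_pos: [0.4357, -0.212, 0.2966]
tool_rot: [0.002, 3.141, 0.0]
contact_force: [0.8, -0.0, 0.3]
opening: 0.0856
grip_force: 0.0
[ 0.436 -0.212  0.297]
green [435.5 305.   11.9] (424, 298, 24, 12) [0.603 0.009 0.138]
green [251.5 173.2  19.3] (235, 154, 34, 39) [ 0.437 -0.215  0.138]
orange [254.5 339.   13.6] (241, 329, 28, 14) [ 0.697 -0.213  0.096]
orange [294.  329.   16.6] (279, 319, 30, 20) [ 0.679 -0.156  0.096]
orange [255.1 323.8  13. ] (243, 312, 25, 18) [ 0.67  -0.212  0.096]
orange [ 22.  237.   31.1] (0, 215, 45, 49) [ 0.533 -0.511  0.096]
orange [252.7 163.3  20.8] (233, 143, 39, 34) [ 0.436 -0.214  0.096]
orange [123.4 180.1  69.4] (106, 112, 43, 138) [ 0.457 -0.37   0.096]
orange [97.5 81.  31.8] (86, 51, 24, 61) [ 0.345 -0.383  0.096]
orange [45.5 52.5 45.7] (0, 41, 92, 17) [ 0.316 -0.433  0.096]
0.138 (np.float64(256.65890491620445), np.float64(173.30439461663678))
0.096 (np.float64(256.49980826194604), np.float64(164.06926295664326))
0.05 (np.float64(256.3623755918471), np.float64(156.09166714443518))
```

View pics/w2.png

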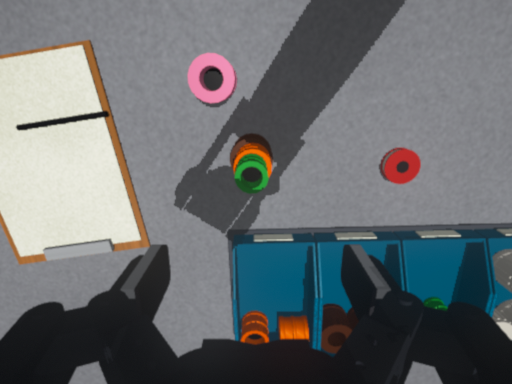

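The stack's green top is centred at about (252,175) and orange is right below it, so the stack axis is about (0.438, -0.214). The pink look-alike is well clear at (211,78).

```bash
python3 -m jog '[[[-0.002,-0.002,0.04],[0,0,0]],[[-0.002,-0.002,0.08],[0,0,0]],[[-0.002,-0.002,0.12],[0,0,0]],[[-0.002,-0.002,0.155],[0,0,0]],[[-0.002,-0.002,0.18],[0,0,0]]]' 0.8
python3 -m jog '[[[0,0,0.01],[0,0,0]],[[0,0,0.015],[0,0,0]],[[0,0,0.015],[0,0,0]]]' 0.7
python3 -m jog '[[[0,0,0],[0,0,0]],[[0,0,0],[0,0,0]],[[0,0,0],[0,0,0]],[[0,0,0],[0,0,0]],[[0,0,0],[0,0,0]]]' 0.2 20
python3 -m jog '[[[0,0,0],[0,0,0]],[[0,0,0],[0,0,0]]]'
```

```text
t: 6.7
tool_pos: [0.4373, -0.2107, 0.113]
tool_rot: [0.007, -3.138, -0.004]
contact_force: [-0.9, 0.4, -0.7]
opening: 0.0682
grip_force: 0.0
t: 7.0
tool_pos: [0.4385, -0.213, 0.1017]
tool_rot: [-0.004, 3.141, -0.0]
contact_force: [1.1, -0.2, -0.3]
opening: 0.0591
grip_force: 0.0
t: 7.5
tool_pos: [0.4391, -0.2141, 0.1032]
tool_rot: [-0.002, 3.139, -0.002]
contact_force: [-0.0, 1.7, 6.0]
opening: 0.035
grip_force: 20.5
t: 7.7
tool_pos: [0.4391, -0.2142, 0.1032]
tool_rot: [-0.001, 3.139, -0.002]
contact_force: [0.7, 0.7, 5.7]
opening: 0.0359
grip_force: 20.5
```

```bash
python3 -m jog '[[[0,0,-0.015],[0,0,0]],[[0,0,-0.05],[0,0,0]],[[-0.024,0.036,-0.05],[0,0,0]],[[-0.047,0.071,-0.05],[0,0,0]],[[-0.071,0.107,-0.05],[0,0,0]]]'
python3 -m jog '[[[-0.024,0.036,0],[0,0,0]],[[-0.047,0.071,0],[0,0,0]],[[-0.071,0.107,0],[0,0,0]],[[-0.094,0.142,0],[0,0,0]],[[-0.118,0.178,0],[0,0,0]]]'
python3 - <<'E'
from h import *
print(ctrl.get_obs()['tool_pos']); grab('side','s2'); 
d=grab('top','t2');cv2.imwrite('pics/st.png',np.hstack([cv2.resize(cv2.imread('pics/s2.png')[120:330,210:430],None,fx=1.8,fy=1.8),cv2.resize(d['image'][70:280,165:385],None,fx=1.8,fy=1.8)]))
E
```

```text
t: 8.2
tool_pos: [0.5095, -0.1056, 0.1526]
tool_rot: [0.0, 3.14, -0.001]
contact_force: [0.8, -0.3, -0.5]
opening: 0.0354
grip_force: 20.1
t: 8.7
tool_pos: [0.6272, 0.0733, 0.152]
tool_rot: [-0.002, 3.142, -0.001]
contact_force: [1.1, 0.0, -0.3]
opening: 0.0358
grip_force: 20.1
[0.62720726 0.07332751 0.15198934]
```

View pics/st.png

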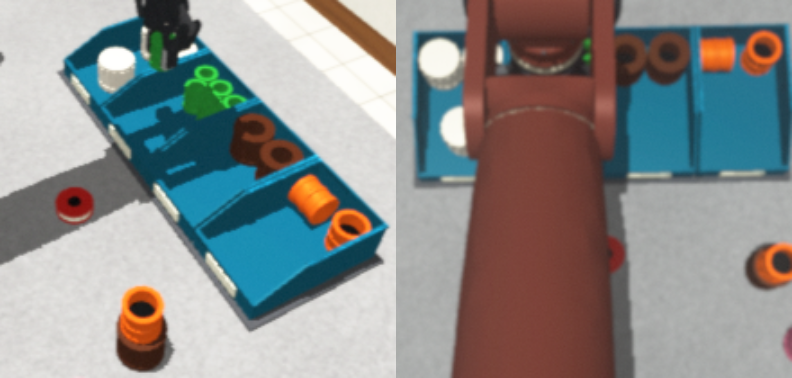

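In the side half, green is in the gripper, orange still stands on brown at about (142,325), and the white cap stands in its bin. I'll lower green now.

```bash
python3 -m jog '[[[0,0,0.04],[0,0,0]],[[0,0,0.08],[0,0,0]],[[0,0,0.11],[0,0,0]],[[0,0,0.125],[0,0,0]],[[0,0,0.134],[0,0,0]]]'
python3 -m jog '[[[0,0,0],[0,0,0]],[[0,0,0.001],[0,0,0]],[[0,0,0.001],[0,0,0]]]'
python3 -m jog '[[[0,0,0],[0,0,0]],[[0,0,0],[0,0,0]],[[0,0,0],[0,0,0]]]' 0.65
python3 -m jog '[[[0,0,-0.03],[0,0,0]],[[0,0,-0.07],[0,0,0]],[[0,0,-0.12],[0,0,0]],[[0,0,-0.16],[0,0,0]],[[0,0,-0.19],[0,0,0]]]'
```

```text
t: 9.3
tool_pos: [0.6255, 0.0714, 0.0166]
tool_rot: [0.001, -3.138, 0.0]
contact_force: [-13.6, -1.0, 21.5]
opening: 0.0354
grip_force: 22.3
t: 9.6
tool_pos: [0.6277, 0.0717, 0.0179]
tool_rot: [-0.002, 3.139, -0.0]
contact_force: [-0.0, 0.7, -0.6]
opening: 0.0354
grip_force: 20.7
t: 9.9
tool_pos: [0.6271, 0.0727, 0.0173]
tool_rot: [-0.001, 3.14, 0.002]
contact_force: [-1.0, 5.0, 3.8]
opening: 0.0553
grip_force: 0.0
t: 10.4
tool_pos: [0.6276, 0.0714, 0.2103]
tool_rot: [-0.002, 3.137, -0.001]
contact_force: [0.9, -0.4, -0.1]
opening: 0.0557
grip_force: 0.0
```

```bash
python3 -m jog '[[[0.024,-0.036,-0.01],[0,0,0]],[[0.048,-0.071,-0.02],[0,0,0]],[[0.071,-0.107,-0.03],[0,0,0]],[[0.095,-0.143,-0.035],[0,0,0]],[[0.119,-0.178,-0.035],[0,0,0]]]' 1
python3 -m jog '[[[0.024,-0.036,0],[0,0,0]],[[0.048,-0.071,0],[0,0,0]],[[0.071,-0.107,0],[0,0,0]],[[0.071,-0.107,0],[0,0,0]],[[0.071,-0.107,0],[0,0,0]]]'
python3 - <<'E'
from h import *
np.set_printoptions(precision=3,suppress=True)
d=grab('wrist','w3');print(d['obs']['tool_pos'])
for b in blobs(d['image'],*COL['orange'],200): print(np.round(b[:3],1),b[3],onplane(d,b[0],b[1],.096))
print(proj(d,(.438,-.214,.096)),proj(d,(.438,-.191,.096)),proj(d,(.461,-.214,.096)),proj(d,(.415,-.214,.096)))
cv2.imwrite('pics/w3c.png',cv2.resize(d['image'][100:250,160:350],None,fx=3,fy=3))
E
```

```text
t: 10.9
tool_pos: [0.5071, -0.1081, 0.2427]
tool_rot: [-0.002, 3.139, -0.003]
contact_force: [1.1, -0.8, 0.1]
opening: 0.0854
grip_force: 0.0
t: 11.4
tool_pos: [0.4365, -0.2141, 0.2414]
tool_rot: [0.002, 3.141, -0.0]
contact_force: [0.1, 0.8, -0.6]
opening: 0.0857
grip_force: 0.0
[ 0.436 -0.214  0.241]
[255.1 175.1  25.4] (231, 150, 46, 51) [ 0.436 -0.214  0.096]
[ 76.  152.  123.6] (26, 32, 110, 237) [ 0.413 -0.389  0.096]
(np.float64(254.92915303494843), np.float64(177.0015385839294)) (np.float64(277.7714864213022), np.float64(177.0070757268559)) (np.float64(254.93277048377888), np.float64(198.49499931842206)) (np.float64(254.92535966053208), np.float64(154.46279708661305))
```

View pics/w3c.png

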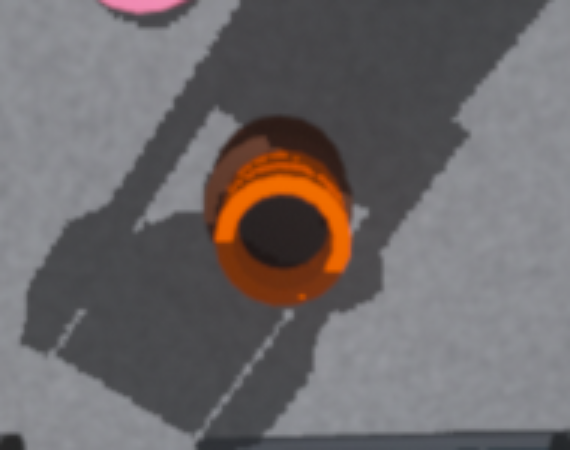

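The orange ring's centre is at about (255,180), which gives x ≈ 0.441, y ≈ -0.214. It still stands squarely on brown. I'll go down and grip it.

```bash
python3 -m jog '[[[-0.004,0,0.04],[0,0,0]],[[-0.004,0,0.08],[0,0,0]],[[-0.004,0,0.12],[0,0,0]],[[-0.004,0,0.15],[0,0,0]],[[-0.004,0,0.17],[0,0,0]]]' 0.85
python3 -m jog '[[[0,0,0.008],[0,0,0]],[[0,0,0.013],[0,0,0]],[[0,0,0.013],[0,0,0]]]' 0.75
python3 -m jog '[[[0,0,0],[0,0,0]],[[0,0,0],[0,0,0]],[[0,0,0],[0,0,0]],[[0,0,0],[0,0,0]],[[0,0,0],[0,0,0]]]' 0.3 22
python3 -m jog '[[[0,0,0],[0,0,0]],[[0,0,0],[0,0,0]]]'
```

```text
t: 11.95
tool_pos: [0.4403, -0.211, 0.0682]
tool_rot: [0.006, -3.138, -0.004]
contact_force: [-0.4, 0.4, -0.4]
opening: 0.0728
grip_force: 0.0
t: 12.25
tool_pos: [0.4415, -0.2131, 0.0587]
tool_rot: [-0.004, 3.141, -0.0]
contact_force: [0.2, 0.8, 0.3]
opening: 0.064
grip_force: 0.0
t: 12.75
tool_pos: [0.4421, -0.2141, 0.0599]
tool_rot: [-0.002, 3.139, -0.002]
contact_force: [-0.1, -0.5, 6.3]
opening: 0.0456
grip_force: 23.1
t: 12.95
tool_pos: [0.442, -0.2141, 0.0599]
tool_rot: [-0.002, 3.139, -0.002]
contact_force: [0.1, 0.4, 6.4]
opening: 0.0453
grip_force: 23.1
```

```bash
python3 -m jog '[[[0,0,-0.015],[0,0,0]],[[0,0,-0.05],[0,0,0]],[[-0.03,0.005,-0.06],[0,0,0]],[[-0.07,0.012,-0.06],[0,0,0]],[[-0.11,0.018,-0.06],[0,0,0]]]'
python3 -m jog '[[[-0.04,0.007,0],[0,0,0]],[[-0.0815,0.014,0],[0,0,0]],[[-0.0815,0.014,0.035],[0,0,0]],[[-0.0815,0.014,0.065],[0,0,0]],[[-0.0815,0.014,0.085],[0,0,0]]]'
python3 -m jog '[[[0,0,0.008],[0,0,0]],[[0,0,0.013],[0,0,0]],[[0,0,0.0135],[0,0,0]],[[0,0,0.0135],[0,0,0]]]'
python3 -m jog '[[[0,0,0],[0,0,0]],[[0,0,0],[0,0,0]],[[0,0,0],[0,0,0]]]' 0.75
python3 -m jog '[[[0,0,-0.03],[0,0,0]],[[0,0,-0.07],[0,0,0]],[[0,0,-0.12],[0,0,0]],[[0,0,-0.16],[0,0,0]],[[0,0,-0.19],[0,0,0]]]'
```

```text
t: 13.45
tool_pos: [0.5521, -0.1953, 0.119]
tool_rot: [-0.001, 3.141, -0.001]
contact_force: [0.1, -0.5, 0.4]
opening: 0.0455
grip_force: 22.8
t: 13.95
tool_pos: [0.6308, -0.1804, 0.0298]
tool_rot: [0.003, -3.137, -0.002]
contact_force: [-0.1, -0.2, -1.6]
opening: 0.0457
grip_force: 22.8
t: 14.35
tool_pos: [0.6332, -0.1817, 0.0211]
tool_rot: [-0.002, 3.139, -0.002]
contact_force: [0.8, 0.9, -0.4]
opening: 0.0456
grip_force: 22.9
t: 14.65
tool_pos: [0.6331, -0.1815, 0.0207]
tool_rot: [-0.002, 3.14, -0.001]
contact_force: [0.6, -0.9, 1.7]
opening: 0.0641
grip_force: 0.0
t: 15.15
tool_pos: [0.6333, -0.1814, 0.2139]
tool_rot: [-0.002, 3.138, -0.002]
contact_force: [0.3, -0.7, -0.5]
opening: 0.0638
grip_force: 0.0
```

```bash
python3 -m jog '[[[0.04,-0.006,0],[0,0,0]],[[0.08,-0.013,0],[0,0,0]],[[0.12,-0.02,0],[0,0,0]],[[0.16,-0.027,0],[0,0,0]],[[0.192,-0.0325,0],[0,0,0]]]' 1
python3 -m jog '[[[0,0,0],[0,0,0]],[[0,0,0],[0,0,0]]]'
python3 - <<'E'
from h import *
d=grab('wrist');print(d['obs']['tool_pos'])
for q in((.441,-.215,.05),(.441,-.186,.05),(.441,-.244,.05),(.412,-.215,.05),(.470,-.215,.05)):print(np.round(proj(d,q),1))
s=grab('side');cv2.imwrite('pics/w4.png',np.hstack([cv2.resize(d['image'][100:250,160:350],None,fx=2,fy=2),cv2.resize(s['image'][120:330,210:430],(314,300))]))
E
```

```text
t: 15.65
tool_pos: [0.4385, -0.2138, 0.2096]
tool_rot: [0.002, -3.141, 0.0]
contact_force: [-0.3, -0.3, -0.1]
opening: 0.0858
grip_force: 0.0
t: 15.85
tool_pos: [0.4402, -0.214, 0.2101]
tool_rot: [-0.0, 3.14, -0.001]
contact_force: [-0.5, 0.0, 0.2]
opening: 0.0856
grip_force: 0.0
[ 0.44024035 -0.21401326  0.21009167]
[253.9 172.4]
[281.4 172.4]
[226.4 172.3]
[253.9 144.9]
[253.9 198.3]
```

View pics/w4.png

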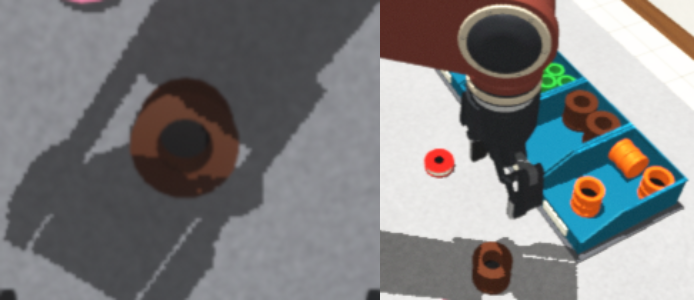

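Brown's top spans columns 225–280, with its lower edge at row 199. That matches (0.441, -0.216). Orange stands in its bin. I'll grip brown now.

```bash
python3 -m jog '[[[0,-0.001,0.04],[0,0,0]],[[0,-0.001,0.08],[0,0,0]],[[0,-0.001,0.12],[0,0,0]],[[0,-0.001,0.155],[0,0,0]],[[0,-0.001,0.18],[0,0,0]]]' 1
python3 -m jog '[[[0,0,0.006],[0,0,0]],[[0,0,0.006],[0,0,0]]]'
python3 -m jog '[[[0,0,0],[0,0,0]],[[0,0,0],[0,0,0]],[[0,0,0],[0,0,0]],[[0,0,0],[0,0,0]],[[0,0,0],[0,0,0]]]' 0.4 30
python3 -m jog '[[[0,0,0],[0,0,0]],[[0,0,0],[0,0,0]]]'
```

```text
t: 16.45
tool_pos: [0.4401, -0.2137, 0.0269]
tool_rot: [0.004, -3.139, -0.003]
contact_force: [-0.5, 0.5, 0.2]
opening: 0.0854
grip_force: 0.0
t: 16.65
tool_pos: [0.4405, -0.2143, 0.023]
tool_rot: [0.003, -3.14, -0.002]
contact_force: [0.2, -0.3, -0.3]
opening: 0.0853
grip_force: 0.0
t: 17.15
tool_pos: [0.4422, -0.216, 0.0262]
tool_rot: [-0.002, 3.138, -0.004]
contact_force: [0.3, 0.4, 6.2]
opening: 0.0568
grip_force: 32.7
t: 17.35
tool_pos: [0.4422, -0.216, 0.0262]
tool_rot: [-0.002, 3.138, -0.004]
contact_force: [-0.5, 0.4, 6.9]
opening: 0.0574
grip_force: 32.7
```

```bash
python3 -m jog '[[[0,0,-0.015],[0,0,0]],[[0,0,-0.055],[0,0,0]],[[0,0,-0.1],[0,0,0]],[[-0.03,0.025,-0.11],[0,0,0]],[[-0.062,0.052,-0.11],[0,0,0]]]'
python3 -m jog '[[[-0.032,0.027,0],[0,0,0]],[[-0.064,0.054,0],[0,0,0]],[[-0.096,0.081,0],[0,0,0]],[[-0.128,0.108,0],[0,0,0]],[[-0.128,0.108,0],[0,0,0]]]'
python3 -m jog '[[[0,0,0.04],[0,0,0]],[[0,0,0.065],[0,0,0]],[[0,0,0.083],[0,0,0]],[[0,0,0.093],[0,0,0]],[[0,0,0.097],[0,0,0]]]'
python3 -m jog '[[[0,0,0.001],[0,0,0]],[[0,0,0.001],[0,0,0]],[[0,0,0.001],[0,0,0]]]'
python3 -m jog '[[[0,0,0],[0,0,0]],[[0,0,0],[0,0,0]],[[0,0,0],[0,0,0]]]' 0.84
python3 -m jog '[[[0,0,-0.03],[0,0,0]],[[0,0,-0.07],[0,0,0]],[[0,0,-0.12],[0,0,0]],[[0,0,-0.16],[0,0,0]],[[0,0,-0.19],[0,0,0]]]'
python3 -m jog '[[[0.04,0,0],[0,0,0]],[[0.08,0,-0.02],[0,0,0]],[[0.12,0,-0.06],[0,0,0]],[[0.16,0,-0.08],[0,0,0]],[[0.2,0,-0.08],[0,0,0]]]'
python3 -m jog '[[[0,-0.04,0],[0,0,0]],[[0,-0.08,0],[0,0,0]],[[0,-0.12,0],[0,0,0]],[[0,-0.16,0],[0,0,0]],[[0,-0.16,0],[0,0,0]]]'
python3 - <<'E'
from h import *
np.set_printoptions(precision=3,suppress=True)
d=grab('side'); t=grab('top','top2');print(d['obs']['t'])
cv2.imwrite('pics/end.png',np.hstack([cv2.resize(d['image'][110:310,130:430],(450,300)),cv2.resize(t['image'][70:240,90:395],(350,300))]))
E
```

```text
t: 17.85
tool_pos: [0.5047, -0.1639, 0.1383]
tool_rot: [0.003, 3.134, -0.006]
contact_force: [0.6, -0.4, -0.8]
opening: 0.0571
grip_force: 32.6
t: 18.35
tool_pos: [0.6328, -0.0515, 0.1339]
tool_rot: [-0.008, 3.14, 0.002]
contact_force: [0.1, -1.1, -0.6]
opening: 0.0568
grip_force: 32.6
t: 18.85
tool_pos: [0.6294, -0.0548, 0.0363]
tool_rot: [0.001, -3.139, -0.001]
contact_force: [-9.0, 1.7, 14.2]
opening: 0.0569
grip_force: 34.0
t: 19.15
tool_pos: [0.6311, -0.055, 0.0371]
tool_rot: [-0.002, 3.139, -0.001]
contact_force: [0.7, 0.1, -0.9]
opening: 0.057
grip_force: 32.6
t: 19.45
tool_pos: [0.6305, -0.0547, 0.0362]
tool_rot: [-0.002, 3.141, -0.0]
contact_force: [-0.1, 0.7, 0.8]
opening: 0.0719
grip_force: 0.0
t: 19.95
tool_pos: [0.6312, -0.0548, 0.2299]
tool_rot: [-0.002, 3.137, -0.001]
contact_force: [0.2, -0.1, -1.0]
opening: 0.0718
grip_force: 0.0
t: 20.45
tool_pos: [0.4301, -0.0552, 0.3106]
tool_rot: [-0.002, 3.134, -0.004]
contact_force: [-0.1, -1.2, 1.4]
opening: 0.0717
grip_force: 0.0
t: 20.95
tool_pos: [0.4298, -0.2184, 0.3056]
tool_rot: [-0.006, -3.141, 0.002]
contact_force: [0.7, 0.4, 0.9]
opening: 0.0721
grip_force: 0.0
20.95
```

View pics/end.png

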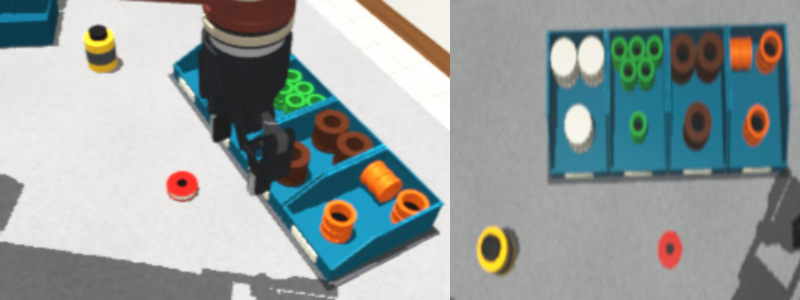

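The top view shows one fitting standing upright in the clear space of each matching bin. The tin and the tape have not moved. I'll hand the job in.

```bash
python3 -m jog '[[[0,0,0],[0,0,0]],[[0,0,0],[0,0,0]],[[0,0,0],[0,0,0]]]'; python3 -c "
from station import job
print(job.finish_job())"
```

```text
t: 21.35
tool_pos: [0.4306, -0.214, 0.306]
tool_rot: [-0.004, 3.141, -0.0]
contact_force: [-0.2, -0.0, 0.2]
opening: 0.0716
grip_force: 0.0
the job is handed in; nothing more can be done
None
```

I handed the job in at about 21 s: the last camera views show all four fittings standing upright in the clear space of their own bins, with the tin and tape where they were, but the hand-in returned no verdict.

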